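# Release a stain vial with the lever of a gravity dispenser

### The job

The stain vial lies waiting behind the heavy yellow gate flap of the sloping dispenser chute. Press the red pad on the long end of the lever down until the gate is up and the vial has rolled to the bottom of the chute, then ease the lever back up so that the gate comes down gently and closes, and move the hand clear. Touch only the lever: leave it lying in its notches, do not touch the gate or the vial, and leave the beaker, flask and jar where they stand.

Things in the scene. Friction and masses are not known exactly. Their poses are not given: they have to be found in the camera images.
- dispenser: Fixed vial dispenser, base plate 320 x 165 mm. Origin on the table under the chute's middle line; x points uphill, y left of that, z up. The grey chute (66 mm inside) falls 12 degrees from x = 0.15 m to a low end wall at x = -0.10 m. At y = -0.075 m stand the cheeks with V notches that carry the lever and, at x = -0.144 m, the rubber-topped stop post (77 mm high) it lands on.
- lever: Loose steel bar 250 x 20 x 10 mm; its cross pin lies loose in the V notches. Origin on the pin's axis, 95 mm above the table; x along the bar to the short end (under the gate's pin), long end to -x, y along the pin, z the upper side. At rest tilted 0.20 rad, long end up; on the stop post 0.12 rad the other way. The gate's weight brings it back up. Pressing the pad takes 5 to 10 N.
- lever_pad (a point): Centre of the upper face of the red round pad (36 mm diameter, 12 mm thick) on the lever's long end, 165 mm from the cross pin. At rest it is 136 mm above the table; with the lever fully down it is about 84 mm above the table, so it travels some 50 mm, almost straight down (it shifts sideways less than 6 mm).
- gate (a joint): Angle of the heavy (about 1 kg) yellow gate flap about its hinge at the uphill end: 0 is closed, it grows as the nose rises. About 0.32 rad with the lever fully down. From about 0.2 rad the vial rolls out underneath, which takes less than a second. The angle grows in proportion to how far the pad is pressed.
- gate_nose (a point): Top of the gate flap's nose (downhill end); the flap is a yellow frame 112 x 64 mm whose nose plate hangs down into the chute; a steel pin 10 mm thick sticks out of its right side and lies on the lever's short end.
- vial: Brown stain vial with a black screw cap, 27 mm diameter, 61 mm long, lying across the chute behind the gate; origin at the centre of its bottom, z along the vial to the cap.
- vial_centre (a point): Middle of the vial on its axis.
- cradle (a point): Where the axis of the lever's cross pin lies when it is seated in the V notches.
- chute_end (a point): Where the middle of the vial lies when it rests at the bottom of the chute against the low end wall.
- beaker: Empty glass beaker, 57 mm diameter, 66 mm high, standing left of the chute; origin at the centre of its underside.
- flask: White square sample flask, 50 x 43 x 87 mm, standing just right of the dispenser (others like it stand fixed at the back); origin at the centre of its underside.
- jar: Brown jar with a white cap, 45 mm diameter, 55 mm high, standing left of the chute; origin at the centre of its underside.
There are look-alikes about, which are no part of the job. Leave any orange look-alike of the flask alone.

How it is judged:
On the way, in this order (a step that is already met when the one before it is completed fails the run):
1. the gate is raised with the lever (value of joint gate above 0.1 rad and contact force between any of the fingers, the arm and lever above 0.3 N), for 0.05 s.
2. the vial has rolled to the bottom of the chute (distance between vial_centre and chute_end below 0.025 m), for 0.2 s.
At the end, for the whole second after the job is handed in: The vial rests at the bottom of the chute (its middle within 25 mm of site chute_end), the gate is closed again (below 0.03 rad), the lever lies in its notches (within 5 mm of site cradle), and beaker, flask and jar stand upright within 15 mm of where they were (distance between vial_centre and chute_end below 0.025 m and linear speed of vial below 0.02 m/s and value of joint gate below 0.03 rad and distance between lever and cradle below 0.005 m and distance of each of beaker, flask, jar from where it was at the start of the episode below 0.015 m and angle between each of beaker, flask, jar's own z axis and vertical below 0.1 rad); the robot touches nothing.
It fails at once if the hand touches the gate (contact force between any of the arm, the fingers and gate above 0.5 N).
It fails at once if the hand touches the vial (contact force between any of the arm, the fingers and vial above 0.5 N).
It fails at once if the lever is lifted or pushed out of its notches (12 mm) (distance between lever and cradle above 0.012 m).
It fails at once if the gate slams (falls faster than 2 rad/s) (velocity of joint gate below -2 rad/s).
It fails at once if the beaker, flask or jar is moved or tipped (distance of any of beaker, flask, jar from where it was at the start of the episode above 0.02 m or angle between any of beaker, flask, jar's own z axis and vertical above 0.3 rad).
It also fails if it takes over 32 s, if anything falls off the work surface, if the arm or the gripper's body presses on something with over 40 N, if the wrist force passes 120 N, or if a joint passes its speed limit or range.

### The arm

A 7-joint arm with a two-finger parallel gripper is mounted at the origin on a cart in front of the work surface, level with it; the furniture and walls round the work are solid. World frame = base frame: x ahead of the robot, y to its left, z up, the work surface at z = 0. Lengths are in m, angles in rad, forces in N, time in s.
With the tool pointing down it reaches from about 0.4 to 0.875 m from the base axis. Payload 19.3 kg.
Tool frame: the origin (TCP) lies at the very end of the fingers, on their centre line; the grasp point (between the pads) lies bot.grasp_offset behind it (bot.grasp_offset is the distance from the TCP to the grasp point, in m); z points along the fingers, y is the direction in which the jaws open and shut (so a half turn about z gives the same grasp; the last joint's range is limited). The gripper opens to 85 mm and grips with 20 to 120 N. Pads are 22 mm wide; open, the fingers measure 114 mm over their backs; the gripper's body (76 mm by 85 mm) begins 54 mm behind the grasp point. The pads swing forward as they close: fully open they stand 13 mm farther back than shut.
Start: joints at [-0.07, 0.521, -0.036, 1.599, 0.021, 1.021, -0.113], TCP at [0.625, -0, 0.231] pointing down, gripper open.
Joint ranges: [-2.91, 2.91], [-0.3, 2.13], [-1.5, 1.42], [0.17, 2.43], [-1.26, 4.41], [0.16, 1.93], [-2.52, 2.52]. Speed limits (rad/s): [1.89, 1.89, 2.39, 2.39, 3.01, 3.01, 3.01].

### API

Orientations are given as [roll, pitch, yaw] about the fixed x, y, z axes, in that order (R = Rz(yaw) Ry(pitch) Rx(roll)).
In Python, from workcell import bot gives the robot as it stands. The module is installed in compiled form; this text tells all that it offers.
- The arm moves only by the shell command python3 -m handwheel 'ROWS' [OPENING] [FORCE]. ROWS is JSON, a list of rows, each a list of 6 numbers: the shift along the tool's x, y, z as a fraction of full scale, then the turn, a rotation vector about the tool's x, y, z as a fraction of full scale. In form: [[x, y, z, rx, ry, rz], ...]. A call has 1 to 8 rows; each row shifts and turns the commanded pose from where the row before left it, along the tool's axes as they then stand; what a row does not reach is not made up. Full scale, the value 1, is 0.025 m for a shift and 360 degrees for a turn. A row lasts 1/8 s, in which the tool goes at most 62.5 mm and 10.7 degrees, less where a joint would pass 70% of its speed; a pose out of reach is approached as far as the arm can. A call with a number of a shift or a turn outside -1 to 1 is refused whole. A call with a gripper value outside its range is refused whole. OPENING is the closure, from -1 (fully open) to 1 (shut), set as the call begins (- or left out, the last holds). The fingers move at their own pace and stop on an object; FORCE is the grip in N (left out, the last holds). Time passes only in rows, so rows that do not move let the fingers close. It gives the time, the measured TCP pose, the force and the opening at its end, in the units of the state.
- bot.observe(): the state, without advancing time (a new reading comes with each control period).
- bot.grab_frame(name): name is "scene" or "side" or "wrist"; returns a dict with "pixels" (420x560x3 uint8, blue, green, red), "vertical_fov" (degrees; the focal length in pixels is half the picture's height over the tangent of half this angle, whatever the lens; pixels are square), "cx", "cy" (the principal point, pixels), "D" ([k1, k2, p1, p2, k3] as OpenCV has them; the pictures are not rectified), "R" (3x3) and "t" (3): a world point X has camera coordinates R X + t. Camera axes: x right, y down, z forward; pixel columns grow to the right and rows downward; lengths in m; the calibration is good to about 2 mm. A picture is of the moment at which its call begins. There is no depth.
- bot.job_done(): hands the job in, once; it reports no verdict.
Trained networks look in a picture, given as the dict that the camera call returned (one of the last four; its "shot" number tells which), for a name from the list of things; names that differ only in an ending like _2 or _b are one class to them, and where a whole thing is asked for, a point or a joint stands for the part that bears it (a point fixed in the world has none). Each returns a list of dicts, best first, with "score" (0 to 1); they miss things now and then, are a little off and sometimes report something else, mostly with a low value. They report only what shows in the picture. A call takes as long as a camera call. They do not tell look-alikes from the thing itself.
- bot.trace(picture, thing): "region" (420x560 bool, what is visible of it) and "point" ([column, row] in pixels, amid what is visible of it).
The state is a dict: "clock": time; "qpos": joint angles; "qd": joint speeds; "joint_efforts": joint torques, N m; "position": TCP position; "tool_rot": TCP orientation; "force": force on the tool from outside, world axes, zero at the start; "moment": the same for the moment, N m; "grip_width": finger opening in m.
Only numpy, scipy, OpenCV 4.12 (cv2) and the standard library are available. Lean on these libraries where they do the work, as an engineer would, in place of code of your own. Each camera call takes 0.05 s, during which the arm holds its last target.

## Working session

There is one attempt and no reset: what is moved stays moved. The work goes in short steps, Python scripts to look and compute and a shell command to move; the robot and the scene stay as the last step left them, time stands still between calls to the robot, and variables do not carry over. Pictures are saved under pics/ and viewed, and the job is handed in when it is done.

```bash
mkdir -p pics; cat > h.py <<'E'
import numpy as np, cv2
from workcell import bot
def cam(f):
    h=f["pixels"].shape[0]; fl=h/2/np.tan(np.radians(f["vertical_fov"])/2)
    K=np.array([[fl,0,f["cx"]],[0,fl,f["cy"]],[0,0,1]]); return K,np.array(f["D"],float),np.array(f["R"]),np.array(f["t"])
def ray(f,p):
    K,D,R,t=cam(f); u=cv2.undistortPoints(np.array([[p]],float),K,D)[0,0]
    d=R.T@np.array([u[0],u[1],1]); return -R.T@t,d/np.linalg.norm(d)
def atz(f,p,z):
    o,d=ray(f,p); return o+d*(z-o[2])/d[2]
def proj(f,X):
    K,D,R,t=cam(f); return cv2.projectPoints(np.atleast_2d(X).astype(float),cv2.Rodrigues(R)[0],t,K,D)[0][:,0]
def tri(fs,ps):
    A=0;b=0
    for f,p in zip(fs,ps):
        o,d=ray(f,p);M=np.eye(3)-np.outer(d,d);A=A+M;b=b+M@o
    X=np.linalg.solve(A,b); return X,[np.linalg.norm((np.eye(3)-np.outer(ray(f,p)[1],ray(f,p)[1]))@(X-ray(f,p)[0])) for f,p in zip(fs,ps)]
E
python3 - <<'E'
from h import *
s=bot.observe(); print({k:np.round(v,3) for k,v in s.items()}, bot.grasp_offset)
for n in("scene","side","wrist"):
    f=bot.grab_frame(n); cv2.imwrite(f"pics/{n}0.png",f["pixels"])
    K,D,R,t=cam(f); print(n,"cam at",np.round(-R.T@t,3),"fwd",np.round(R[2],2),K[0,0])
    for th in("lever_pad","lever","gate","vial","flask","beaker","jar"):
        for r in bot.trace(f,th)[:3]: print(n,th,round(r["score"],2),np.round(r["point"]),r["region"].sum())
E
```

```text
{'clock': np.float64(0.0), 'qpos': array([-0.07 ,  0.522, -0.036,  1.6  ,  0.021,  1.021, -0.113]), 'qd': array([ 0.001,  0.001,  0.001,  0.   ,  0.002, -0.001, -0.001]), 'joint_efforts': array([-4.0000e-03, -9.2711e+01,  1.9780e+00, -3.6993e+01,  1.8000e-02,
        8.0000e-03, -0.0000e+00]), 'position': array([ 0.625, -0.   ,  0.231]), 'tool_rot': array([-3.14 ,  0.   ,  1.571]), 'force': array([-0.02 ,  0.97 , -0.037]), 'moment': array([-0.03 ,  0.008, -0.078]), 'grip_width': np.float64(0.085)} 0.0187
scene cam at [0.211 0.854 1.102] fwd [ 0.31 -0.6  -0.73] 536.5831404848915
scene lever_pad 0.66 [302. 167.] 838
scene lever 0.75 [302. 163.] 839
scene gate 0.64 [254. 188.] 611
scene vial 0.52 [259. 195.] 94
scene flask 0.77 [278. 158.] 327
scene flask 0.66 [324. 146.] 303
scene flask 0.46 [274. 140.] 85
scene beaker 0.77 [321. 236.] 566
scene jar 0.88 [268. 249.] 397
side cam at [ 0.277 -0.514  0.837] fwd [ 0.35  0.55 -0.75] 428.0485951736801
side lever_pad 0.62 [313. 256.] 1155
side lever 0.79 [314. 257.] 993
side flask 0.73 [369. 270.] 697
side flask 0.73 [419. 288.] 776
side flask 0.62 [376. 326.] 750
side beaker 0.86 [230. 244.] 737
side jar 0.88 [252. 208.] 387
side jar 0.65 [370. 270.] 640
side jar 0.61 [306. 243.] 7471
wrist cam at [0.624 0.081 0.374] fwd [ 0.   -0.32 -0.95] 289.40851661544656
wrist lever_pad 0.83 [299. 290.] 5182
wrist lever 0.58 [294. 292.] 5054
wrist gate 0.92 [381. 188.] 5342
wrist vial 0.56 [346. 175.] 534
wrist flask 0.79 [296. 354.] 491
wrist flask 0.59 [352. 310.] 1504
wrist beaker 0.56 [172. 148.] 2784
wrist jar 0.67 [269.  68.] 1651
```

View pics/scene0.png

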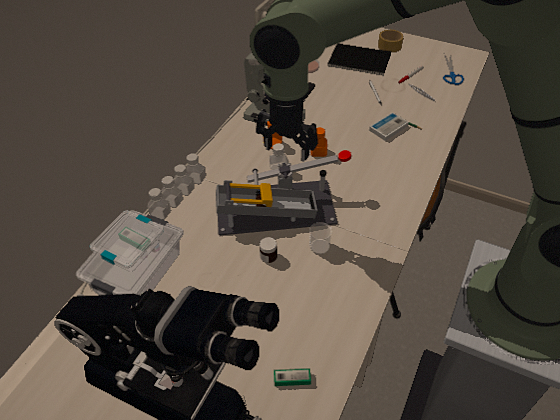

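View pics/side0.png

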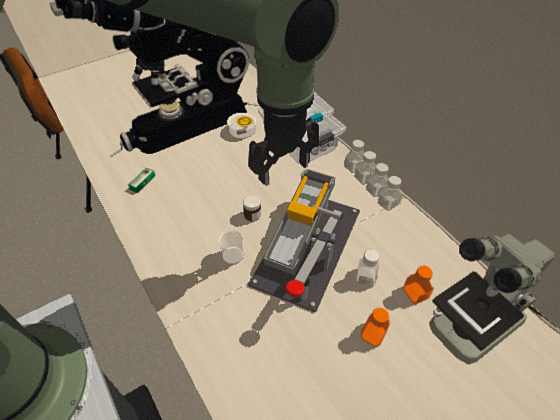

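View pics/wrist0.png

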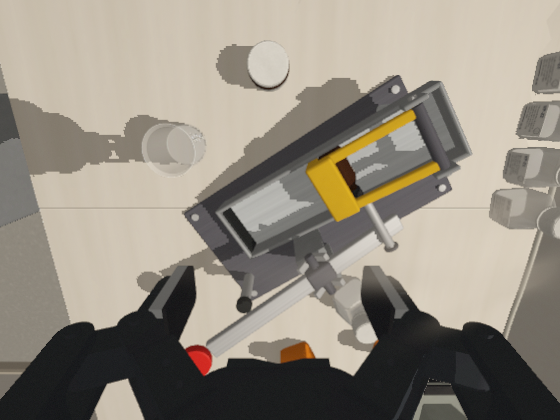

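The lever runs from the red pad (scene 345,156; side 295,288; wrist 197,362) up to the gate pin at wrist (390,245). The only other reddish things are the orange flasks at side (419,288) and (376,326), and the red pen at scene (410,75). The white flask is at side (369,270). I'll take the round red pad and measure it from its colour.

```bash
cat >> h.py <<'E'
def red(f):
    hsv=cv2.cvtColor(f["pixels"],cv2.COLOR_BGR2HSV); h,s,v=cv2.split(hsv)
    m=(((h<4)|(h>174))&(s>180)&(v>100)).astype(np.uint8)
    n,l,st,c=cv2.connectedComponentsWithStats(m); return sorted([(int(st[i,4]),c[i].round(1),st[i,:4]) for i in range(1,n)],key=lambda a:-a[0])[:3]
E
python3 - <<'E'
from h import *
fs=[bot.grab_frame(n) for n in("scene","side","wrist")]
ps=[]
for f in fs:
    r=red(f); print(r); ps.append(r[0][1]); print(np.round(atz(f,r[0][1],.133),4))
print(tri(fs[:2],ps[:2]),tri(fs,ps))
w=fs[2]
P=ps[2]
# base plate screws in wrist at z~? , lever pin
for nm,p,z in(("pin",(320,277),.1),("leverEnd",(397,224),.08),("noseL",(318,175),.09),("flaskcap",(366,330),.087),("post",(244,304),.077),("screw near",(196,217),.01),("screw far L",(396,91),.01),("screw R",(442,188),.01)): print(nm,np.round(atz(w,p,z),4))
for f,p,n in((fs[1],(295,288),"side"),(fs[0],(310,165),"scene")):
    x,y=p; c=f["pixels"][max(0,y-70):y+50,x-80:x+80]; cv2.imwrite(f"pics/{n}_crop.png",cv2.resize(c,None,fx=5,fy=5,interpolation=2))
E
```

```text
[(89, array([344.1, 154.3]), array([338, 150,  13,  10], dtype=int32)), (11, array([403.,  78.]), array([400,  76,   7,   5], dtype=int32))]
[ 0.5354 -0.1713  0.133 ]
[(253, array([294.7, 287.9]), array([286, 280,  19,  17], dtype=int32))]
[ 0.5343 -0.1745  0.133 ]
[(462, array([200. , 357.8]), array([186, 346,  25,  30], dtype=int32))]
[ 0.5417 -0.164   0.133 ]
(array([ 0.53562069, -0.17342422,  0.13084985]), [np.float64(0.0004842680579887999), np.float64(0.0004842680579888598)]) (array([ 0.53734413, -0.17276145,  0.12765375]), [np.float64(0.0030178794815094905), np.float64(0.0013430774650697956), np.float64(0.003031740454812995)])
pin [ 0.6697 -0.0865  0.1   ]
leverEnd [ 0.7539 -0.0329  0.08  ]
noseL [0.6641 0.0231 0.09  ]
flaskcap [ 0.7312 -0.168   0.087 ]
post [ 0.5831 -0.1379  0.077 ]
screw near [ 0.5149 -0.0499  0.01  ]
screw far L [0.7623 0.1064 0.01  ]
screw R [ 0.8369 -0.0101  0.01  ]
```

View pics/side_crop.png

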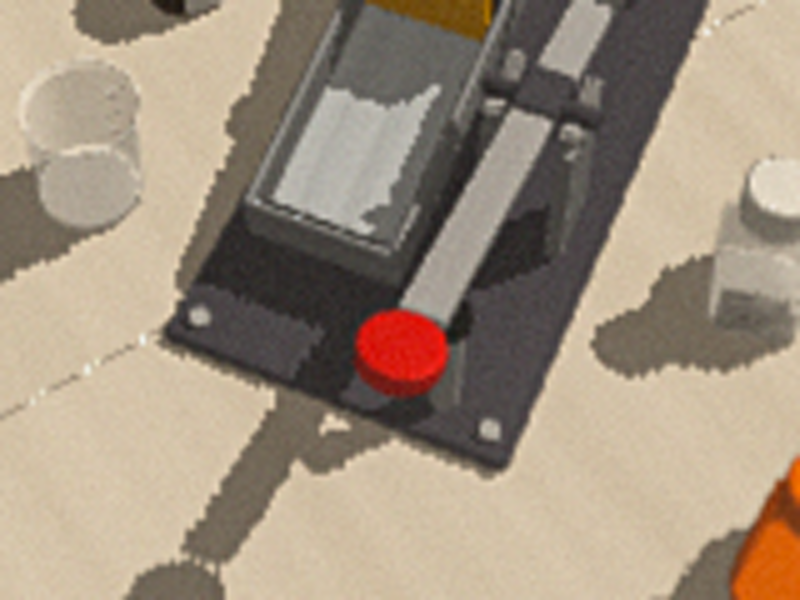

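The crop shows a round red pad on the steel bar, next to the stop post and clear of the orange flasks. That puts the pad top at about (0.535, -0.173, 0.136). Tool axes now are tool x = world +Y, tool y = world +X, tool z = down. I'll shut the fingers and move above it.

```bash
python3 -m handwheel '[[-0.865,-0.45,0.1,0,0,0],[-0.865,-0.45,0.1,0,0,0],[-0.865,-0.45,0.2,0,0,0],[-0.865,-0.45,0.2,0,0,0],[-0.865,-0.45,0.3,0,0,0],[-0.865,-0.45,0.3,0,0,0],[-0.865,-0.45,0.4,0,0,0],[-0.865,-0.45,0.4,0,0,0]]' 1 60
python3 - <<'E'
from h import *
s=bot.observe(); print({k:np.round(s[k],4) for k in("clock","position","tool_rot","force","grip_width")})
fs=[bot.grab_frame(n) for n in("scene","side")]
for f,n in zip(fs,("scene","side")):
    print(red(f), proj(f,s["position"]), proj(f,[.535,-.173,.136]))
    u=proj(f,[.535,-.173,.136])[0].astype(int); x,y=u; cv2.imwrite(f"pics/{n}1.png",cv2.resize(f["pixels"][y-80:y+60,x-90:x+90],None,fx=4,fy=4,interpolation=2))
E
```

```text
clock: 2.35
position: [0.5337, -0.1748, 0.1809]
tool_rot: [-3.142, 0.0, 1.57]
force: [0.2, 0.0, -0.4]
grip_width: -0.0001
{'clock': np.float64(2.35), 'position': array([ 0.5337, -0.1748,  0.1809]), 'tool_rot': array([-3.1416e+00,  2.0000e-04,  1.5698e+00]), 'force': array([ 0.1674,  0.0486, -0.4459]), 'grip_width': np.float64(-0.0001)}
[(90, array([344.1, 154.3]), array([338, 150,  13,  10], dtype=int32)), (11, array([403.,  78.]), array([400,  76,   7,   5], dtype=int32))] [[346.57850379 140.03442053]] [[344.55890364 153.12772792]]
[(249, array([294.6, 288.2]), array([286, 280,  19,  17], dtype=int32))] [[295.22176751 274.28214291]] [[294.57782091 286.30955545]]
```

View pics/side1.png

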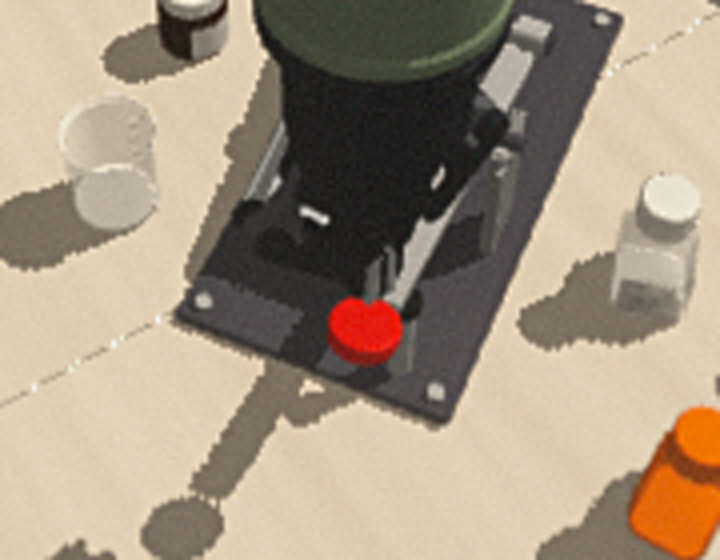

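View pics/scene1.png

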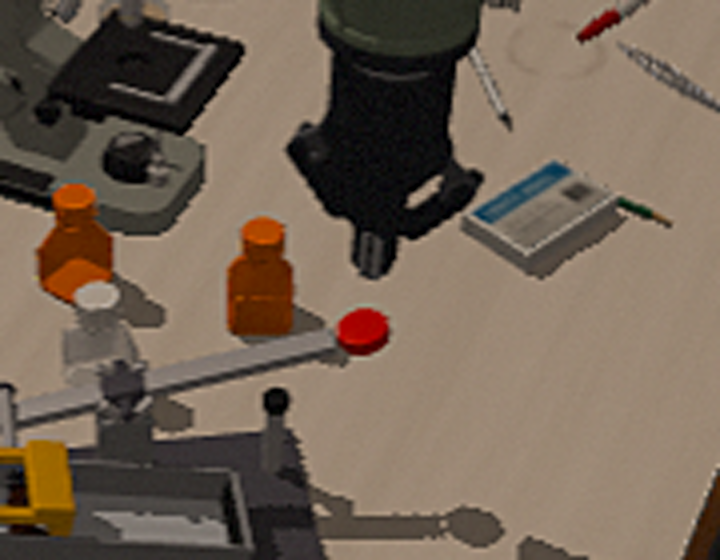

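The side crop has the shut fingertips right above the pad (tip projects to 295,274; pad at 294.6,288 in the full image). The scene crop agrees. Nothing else is underneath, so I'll go down to contact.

```bash
python3 -m handwheel '[[0,0,0.4,0,0,0],[0,0,0.4,0,0,0],[0,0,0.4,0,0,0],[0,0,0.3,0,0,0],[0,0,0.2,0,0,0],[0,0,0.1,0,0,0],[0,0,0,0,0,0]]'
```

```text
clock: 3.32
position: [0.535, -0.1731, 0.1365]
tool_rot: [3.141, 0.0, 1.571]
force: [-1.7, 0.2, 3.1]
grip_width: 0.0
```

```bash
python3 -m handwheel '[[-0.02,-0.03,0.2,0,0,0],[-0.02,-0.03,0.2,0,0,0],[-0.015,-0.025,0.2,0,0,0],[-0.015,-0.02,0.2,0,0,0],[0,0,0,0,0,0]]'
python3 - <<'E'
from h import *
for n in("side","scene"):
    f=bot.grab_frame(n); print(n,red(f)); cv2.imwrite(f"pics/{n}2.png",cv2.resize(f["pixels"][120:320,180:440],None,fx=3,fy=3,interpolation=2))
E
```

```text
clock: 3.95
position: [0.5322, -0.1752, 0.1164]
tool_rot: [-3.141, 0.0, 1.57]
force: [-3.7, -2.4, 6.0]
grip_width: -0.0001
side [(111, array([294.5, 298.5]), array([285, 292,  19,  12], dtype=int32))]
scene [(25, array([341.1, 160.9]), array([339, 158,   7,   6], dtype=int32)), (13, array([403.5,  77.8]), array([400,  76,   8,   5], dtype=int32))]
```

View pics/scene2.png

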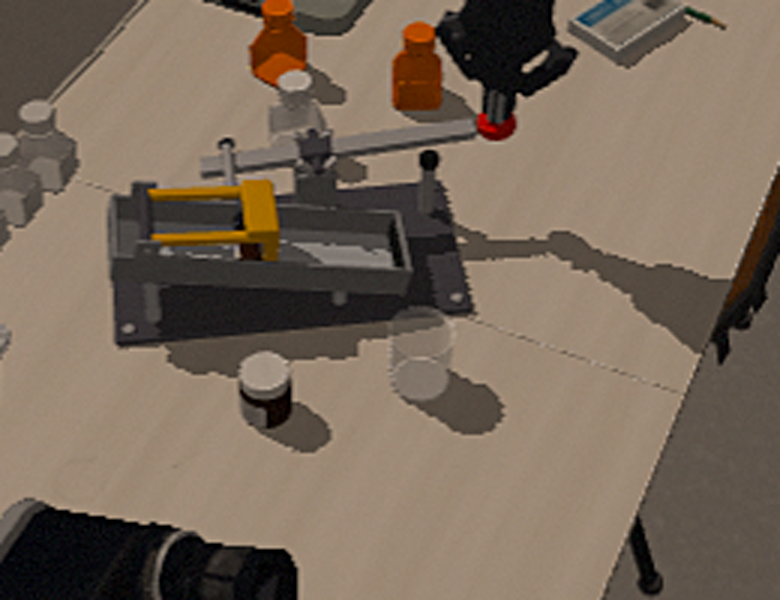

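View pics/side2.png

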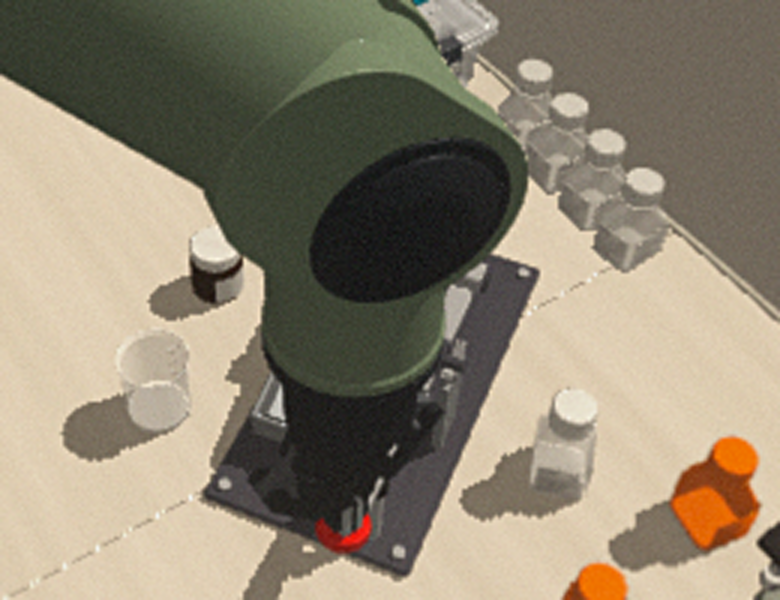

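Gate is lifting, with force 6 N up and the pin still in the cradle. The side force says the pad is drifting outward a little, so I'll follow it as I press further.

```bash
python3 -m handwheel '[[-0.02,-0.03,0.16,0,0,0],[-0.02,-0.03,0.2,0,0,0],[-0.01,-0.02,0.2,0,0,0],[0,0,0.2,0,0,0],[0,0,0.2,0,0,0],[0,0,0.16,0,0,0],[0,0,0,0,0,0],[0,0,0,0,0,0]]'
python3 - <<'E'
from h import *
f=bot.grab_frame("scene"); cv2.imwrite("pics/scene3.png",cv2.resize(f["pixels"][120:320,180:440],None,fx=3,fy=3,interpolation=2))
for r in bot.trace(f,"vial")[:2]: print(r["score"],r["point"],r["region"].sum())
E
```

```text
clock: 5.05
position: [0.5312, -0.1759, 0.0888]
tool_rot: [3.14, 0.0, 1.571]
force: [2.8, 0.3, 4.3]
grip_width: 0.0004
0.43 [305.0, 199.5] 142
```

View pics/scene3.png

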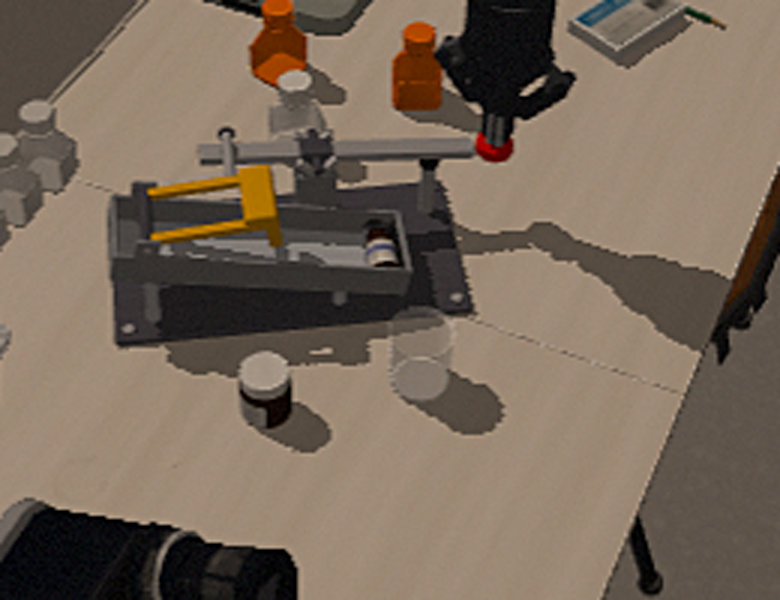

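The gate is up and the vial has rolled to around crop (380,245), close to the end wall. I'll hold for a moment and check that it rests there.

```bash
python3 -m handwheel '[[0,0,0,0,0,0],[0,0,0,0,0,0],[0,0,0,0,0,0],[0,0,0,0,0,0]]'
python3 - <<'E'
from h import *
f=bot.grab_frame("scene"); cv2.imwrite("pics/scene4.png",cv2.resize(f["pixels"][160:240,210:350],None,fx=5,fy=5,interpolation=2))
for r in bot.trace(f,"vial")[:2]: print(r["score"],r["point"],r["region"].sum())
# predicted chute end: dispenser frame, yaw 32.6deg, cradle at (.670,-.0865), y=-0.075; origin x unknown
yaw=np.radians(32.6);c,s=np.cos(yaw),np.sin(yaw)
post=np.array([.5831,-.1379]);o=post-np.array([c*-.144-s*-.075, s*-.144+c*-.075]); print("disp origin",o)
for zz in(.04,.05,.06):
  for lx in(-.0865,-.082): X=np.array([*(o+[c*lx,s*lx]),zz]); print(zz,lx,proj(f,X)[0])
E
```

```text
clock: 5.65
position: [0.5312, -0.1759, 0.0889]
tool_rot: [3.14, 0.0, 1.571]
force: [2.3, 1.0, 5.0]
grip_width: -0.0001
disp origin [0.66400534 0.00286692]
0.04 -0.0865 [304.59043716 203.03629138]
0.04 -0.082 [302.92849849 203.18914057]
0.05 -0.0865 [304.67290596 200.5038921 ]
0.05 -0.082 [303.0024855 200.657009 ]
0.06 -0.0865 [304.75617908 197.94545777]
0.06 -0.082 [303.07719236 198.09883896]
```

View pics/scene4.png

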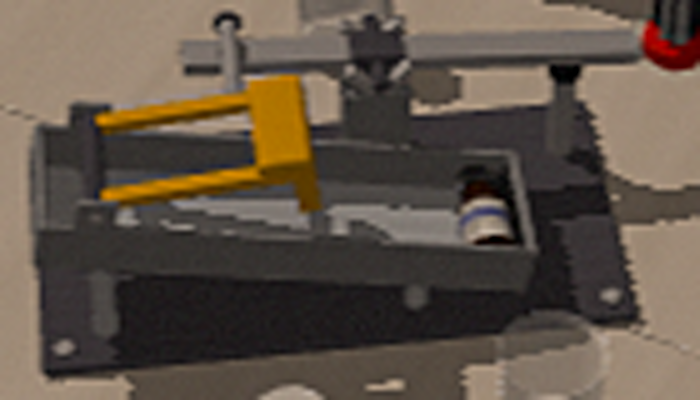

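The vial lies across the chute against the end wall at about (307,201), which matches the predicted chute end (304,201). Now I'll ease the lever back up along the same arc.

```bash
python3 -m handwheel '[[0,0,-0.12,0,0,0],[0,0,-0.2,0,0,0],[0,0,-0.2,0,0,0],[0.01,0.02,-0.2,0,0,0],[0.02,0.03,-0.2,0,0,0],[0.02,0.03,-0.2,0,0,0],[0,0,0,0,0,0]]'
```

```text
clock: 6.62
position: [0.5321, -0.1749, 0.1166]
tool_rot: [-3.141, 0.0, 1.571]
force: [-0.4, 0.3, 5.1]
grip_width: -0.0002
```

```bash
python3 -m handwheel '[[0.015,0.02,-0.16,0,0,0],[0.015,0.025,-0.16,0,0,0],[0.02,0.03,-0.16,0,0,0],[0.02,0.03,-0.16,0,0,0],[0,0,-0.12,0,0,0],[0,0,-0.12,0,0,0],[0,0,-0.12,0,0,0],[0,0,0,0,0,0]]'
python3 - <<'E'
from h import *
f=bot.grab_frame("scene"); cv2.imwrite("pics/scene5.png",cv2.resize(f["pixels"][140:240,210:370],None,fx=5,fy=5,interpolation=2)); print(red(f))
for r in bot.trace(f,"vial")[:2]: print(r["score"],r["point"],r["region"].sum())
E
```

```text
clock: 7.62
position: [0.5349, -0.173, 0.1413]
tool_rot: [-3.142, 0.0, 1.571]
force: [0.6, 0.1, 0.5]
grip_width: -0.0003
[(35, array([341.2, 155.8]), array([338, 152,   9,   8], dtype=int32)), (11, array([403.,  78.]), array([400,  76,   7,   5], dtype=int32))]
0.53 [304.4, 198.6] 145
```

View pics/scene5.png

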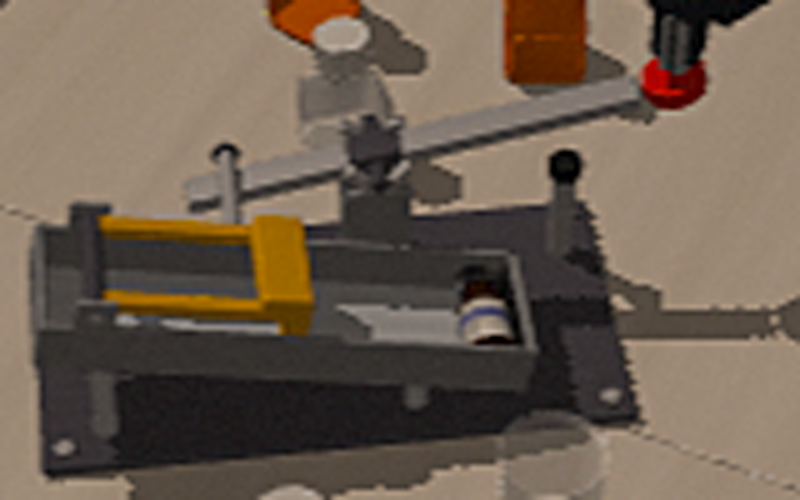

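The gate is down and closed, and the vial is still at the end wall at about (307,201). The fingers have come off the pad (force about 0.5 N). I'll rise clear and move back over the open table for a last look.

```bash
python3 -m handwheel '[[0,0,-0.3,0,0,0],[0,0,-0.6,0,0,0],[0,0,-0.8,0,0,0],[0,0,-0.8,0,0,0],[0,0,-0.8,0,0,0],[-0.4,-0.2,-0.4,0,0,0],[-0.4,-0.2,0,0,0,0],[0,0,0,0,0,0]]'
python3 - <<'E'
from h import *
print(bot.observe()["force"])
fs=[bot.grab_frame(n) for n in("scene","side")]
for f,n in zip(fs,("scene","side")):
    cv2.imwrite(f"pics/{n}6.png",f["pixels"]); print(n,red(f)[0])
    for th in("vial","gate","flask","beaker","jar"):
        for r in bot.trace(f,th)[:3 if th=="flask" else 1]: print(n,th,round(r["score"],2),np.round(r["point"]),r["region"].sum())
# before/after differences
    a=cv2.imread(f"pics/{n}0.png"); d=cv2.absdiff(a,f["pixels"]).max(2); cv2.imwrite(f"pics/{n}6d.png",cv2.resize(np.hstack([f["pixels"][130:330,180:440],cv2.cvtColor(d,8)[130:330,180:440]*2]),None,fx=1.5,fy=1.5))
s=fs[0]; cv2.imwrite("pics/cmp.png",np.vstack([cv2.resize(i[140:200,210:370],None,fx=5,fy=5,interpolation=2) for i in(cv2.imread("pics/scene0.png"),s["pixels"])]))
E
```

```text
clock: 8.72
position: [0.5241, -0.1943, 0.2333]
tool_rot: [-3.141, 0.0, 1.569]
force: [0.8, 0.0, -0.5]
grip_width: 0.0004
[ 0.76378295  0.02017518 -0.54849382]
scene (89, array([344.1, 154.3]), array([338, 150,  13,   9], dtype=int32))
scene vial 0.65 [305. 197.] 143
scene gate 0.7 [260. 188.] 751
scene flask 0.88 [320. 143.] 409
scene flask 0.77 [278. 159.] 304
scene flask 0.76 [270. 136.] 415
scene beaker 0.9 [321. 236.] 582
scene jar 0.61 [270. 252.] 343
side (255, array([294.7, 287.9]), array([286, 280,  19,  17], dtype=int32))
side gate 0.5 [338. 215.] 45
side flask 0.96 [420. 288.] 776
side flask 0.72 [369. 270.] 670
side flask 0.57 [377. 327.] 749
side beaker 0.78 [231. 245.] 752
side jar 0.61 [253. 209.] 388
```

View pics/cmp.png

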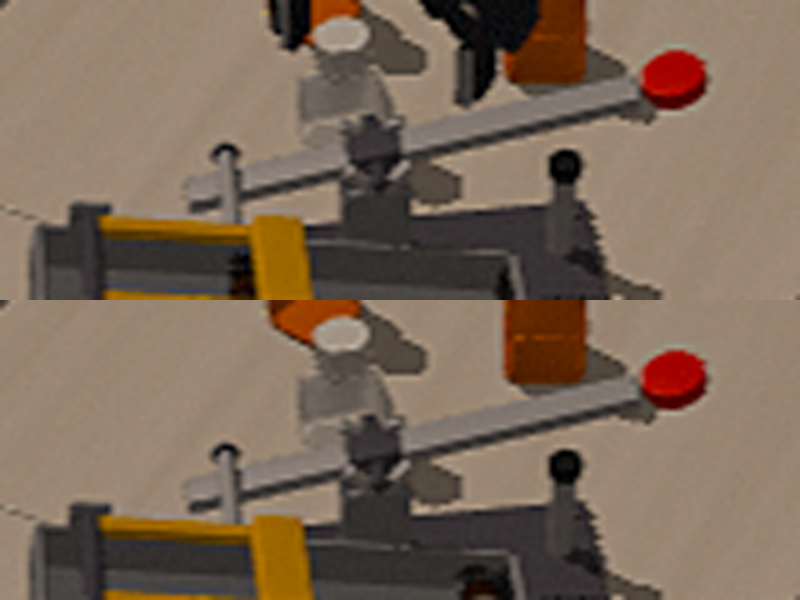

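View pics/side6.png

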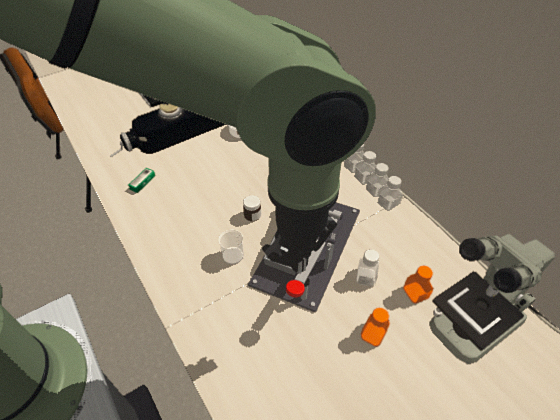

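In the before/after pair, the lever, pin and gate are where they started: pad at scene (344.1,154.3) and side (294.7,287.9), same as at the start. The beaker, flask and jar haven't moved, the vial is at the chute end, and the hand is about 10 cm above the pad. Handing in.

```bash
python3 -c "
from workcell import bot
print(bot.job_done())"
```

```text
the job is handed in; nothing more can be done
None
```

The vial is at the bottom of the chute and the gate is closed again; I handed the job in at about 9 s of the 32 s allowed. No verdict was reported.

- **What I did:** I pressed the red pad down about 48 mm with shut fingers, following its arc. I held it until the vial lay against the end wall, then eased the lever up at 40 mm/s or less and lifted the hand about 10 cm clear. The force readings between moves peaked at about 7–8 N, mostly vertical.
- **Lever and gate:** The pad is at the same pixel as at the start in both cameras, and the lever, its pin and the gate look the same as before.
- **Vial:** It shows at scene (305,197), within a few pixels of the chute end I had worked out.
- **Beaker, flask and jar:** The beaker and flask are within about 1 px of their starting places. The jar was off by 2–3 px in the scene view but only 1 px in the side view, which I took as noise.
- **Not fully checked:** In the last side view the arm hid most of the gate and chute, so gate closure and the vial's resting place rest on the scene camera only. The wrist camera's pad position differed by 6–10 mm from the other two because the hand partly hid the pad, so I used those two.

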